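# Hang a pipe sleeve on the slanted arbor and seat it on its collar

### The arm

A 6-joint arm with a two-finger parallel gripper is mounted at the origin on a cart in front of the work surface, level with it; the furniture and walls round the work are solid. World frame = base frame: x ahead of the robot, y to its left, z up, the work surface at z = 0. Lengths are in m, angles in degrees, forces in N, time in s.
With the tool pointing down it reaches from about 0.3 to 0.75 m from the base axis. Payload 8.5 kg.
Tool frame: the origin (TCP) lies at the very end of the fingers, on their centre line; the grasp point (between the pads) lies 19 mm behind it; z points along the fingers, y is the line along which they close (so a half turn about z gives the same grasp; the last joint's range is limited). The gripper opens to 85 mm and grips with 20 to 120 N. Pads are 22 mm wide; open, the fingers measure 114 mm over their backs; the gripper's body (76 mm by 85 mm) begins 54 mm behind the grasp point. The pads swing forward as they close: fully open they stand 13 mm farther back than shut.
Start: joints at [59.8, 21.807, 74.336, -0, 83.858, -12.336], TCP at [0.169, 0.523, 0.198] pointing down, gripper open.
Joint ranges: [-178.18, 178.18], [-50.72, 133.34], [12.68, 142.11], [-81.47, 261.47], [9.98, 163.14], [-165.26, 165.26]. Speed limits (degrees/s): [136.94, 136.94, 180, 180, 180, 180].

### API

Orientations are given as a 3x3 rotation matrix whose columns are the frame's x, y, z axes.
In Python, from rig import observe, cams, ticket gives the robot as it stands.
- The arm moves only by the tool move_arm, never from a script. Its arguments are lists of equal length, an entry for each row: "jaw": the finger opening in cm, from 0 to 8.54; "dp": the shift along the tool's x, y, z in cm, a list of three; "turn": the turn, a rotation vector about the tool's x, y, z in rad, a list of three. In form: {"jaw": [jaw, ...], "dp": [[tx, ty, tz], ...], "turn": [[wx, wy, wz], ...]}. A call has 1 to 12 rows; each row shifts and turns the commanded pose from where the row before left it, along the tool's axes as they then stand; what a row does not reach is not made up. A row lasts 1/12 s, in which the tool goes at most 41.7 mm and 7.16 degrees, less where a joint would pass 70% of its speed; a pose out of reach is approached as far as the arm can. A call is refused whole if a number of a shift passes 4.17 or a number of a turn 0.125, either way. A call with a gripper value outside its range is refused whole. The fingers move at their own pace and stop on an object; "force" is the grip in N (left out, the last holds). Time passes only in rows, so rows that do not move let the fingers close. It gives the time, the measured TCP pose, the force, the opening and the grip force at its end, in the units of the state.
- observe(): the state, without advancing time (a new reading comes with each control period).
- cams.get_image(name): name is "side" or "top" or "wrist"; returns (picture, depth): 400x640x3 uint8, red, green, blue; 400x640 float32, m along the optical axis (not along the pixel's ray), 0 where there is no reading.
- cams.calibration(name): a dict with "vertical_fov" (degrees; the focal length in pixels is half the picture's height over the tangent of half this angle, whatever the lens; pixels are square), "cx", "cy" (the principal point, pixels), "view" (4x4, takes a point from world to camera coordinates); the wrist camera has in their place "tool_from_camera" (4x4, takes a point from camera to tool coordinates, whose origin is the TCP and whose axes are the flange's). Camera axes: x right, y up, looking along -z (the intrinsics and any distortion apply to the point x, -y, -z); pixel columns grow to the right and rows downward; lengths in m; the calibration is good to about 2 mm. A picture is of the moment at which its call begins: read the wrist's pose just before it. calibration takes no time and is no camera call.
- ticket.close_job(): hands the job in; it is judged then, once.
Trained networks look in the newest picture that a camera, given by its name, has taken for a name from the list of things; names that differ only in an ending like _2 or _b are one class to them, and where a whole thing is asked for, a point or a joint stands for the part that bears it (a point fixed in the world has none). Each returns a list of dicts, best first, with "p" (0 to 1); they miss things now and then, are a little off and sometimes report something else, mostly with a low value. They report only what shows in the picture. A call takes as long as a camera call.
- cams.spot_in(camera, query): "box" ([centre column, centre row, width, height] as shares, 0 to 1, of the picture: columns of its width, rows of its height, round what is visible of it).
- cams.outline_of(camera, query): "mask" (400x640 bool, what is visible of it) and "box" ([centre column, centre row, width, height] as shares, 0 to 1, of the picture: columns of its width, rows of its height, round what is visible of it).
- cams.mark_of(camera, query): "location" ([column, row] as shares, 0 to 1, of the picture: columns of its width, rows of its height: a listed point, or the origin of a listed thing).
The state is a dict: "time_s": time; "q": joint angles; "qvel": joint speeds; "joint_efforts": joint torques, N m; "position": TCP position; "tool_rot": TCP orientation; "ft_force": force on the tool from outside, world axes, zero at the start; "wrist_torque": the same for the moment, N m; "grip_width": finger opening in m; "gripper_force": force on a finger pad.
Only numpy, scipy, OpenCV 4.12 (cv2) and the standard library are available. Lean on these libraries where they do the work, as an engineer would, in place of code of your own. Each camera call takes 0.05 s, during which the arm holds its last target. There are 200 camera calls.

### The job

Pick up the short round pipe offcut and slide it, along the peg, onto the thicker of the two slanted pegs. A sprung shoe in the peg drags on it: keep pushing until the pipe sits firmly up against the clamp collar at the foot of the peg, wherever that is set, but press with a feeling hand, do not jam or ram it. Then let go, leaving it touching the collar, and leave the other pieces on the bench where they are.

Things in the scene. Friction and masses are not known exactly. Their poses are not given: they have to be found in the camera images.
- pipe: Loose grey steel pipe offcut, open right through, 48 mm outside diameter, 55 mm long, 0.2 to 0.35 kg, standing upright on the bench. The bore is a slightly faceted circle: 37 mm across flats, 40 mm across corners. Origin: centre of its lower end; z along the pipe's axis, towards its upper end. Either end may go first.
- pipe_mid (a point): The pipe's centre: on its axis, 27.5 mm from either end.
- arbor: Fixed steel stand with the thicker peg (33 mm diameter). Dark base plate 10 mm thick, from x = -30 to +140 mm, y = +-50 mm; a slanted post rises from its rear to the peg. Origin: on the bench straight below the peg's datum point; z up; the peg leans towards the stand's -x (roughly the robot's right), 35 degrees from the vertical.
- arbor_peg: The thick peg itself, plain steel, 33 mm diameter. Origin (datum): on its axis, 100 mm above the bench. z along the peg towards its tip (up and towards the stand's -x); x square to the peg, on its upper side; y is the stand's y. The tip is at z = 78 mm; the last 14 mm taper to 15 mm diameter as a lead-in. With the pipe home the peg sticks out of it by 7 to 23 mm.
- arbor_shoe: Sprung brass rib, 6 mm wide, in the underside (-x side) of the thick peg; bulges up to 7.5 mm between z = 22 and 60 mm, highest at 34 to 42 mm; the bore pushes it in (about 8 N plus 1 N per mm). Over the last 35 mm or more to home it drags evenly: pushing on takes some 6 to 14 N, varying with friction; the pipe stays where left, its weight does not seat it. Axes as the peg's.
- slim: The other stand, alike in all but its peg, collar likewise: not to be used. Fixed. Origin and axes as for the thick one; the two stands may stand either way round.
- slim_peg: The slimmer peg, 19 mm diameter, same lean and length; origin on its axis, 100 mm above the bench, z along the peg to its tip at z = 78 mm.
- round_bar: Loose solid round steel offcut, 28 mm diameter, 78 mm tall, standing; leave it alone. Origin: centre of its underside.
- square_tube: Loose square tube offcut, 72 x 40 x 40 mm, lying; leave it alone. Origin: centre of its underside.
- vee_block: Loose steel vee block, 60 x 44 x 36 mm, on the bench to the right of the pipe; leave it alone. Origin: centre of its underside.
- arbor_post: The post under the thick peg (same datum and axes, 33 mm diameter, below z = -8 mm) with its clamp collar: a steel ring 54 mm diameter, 14 mm thick, set by hand, stop face anywhere from z = 0 to 16 mm: not measured, find it by feel. The collar does not give: there the push climbs steadily above the shoe's drag. Home, the pipe's centre is 27.5 mm above that face, side play up to 3 mm.

How it is judged:
By the outcome, as a careful person would: the job done as asked, in the order asked, and still so for the second after the job is handed in, with the robot touching nothing.
It also fails if it takes over 64 s, if anything falls off the work surface, if the arm or the gripper's body presses on something with over 40 N, if the wrist force passes 120 N, or if a joint passes its speed limit or range.

## Working session

There is one attempt and no reset: what is moved stays moved. The work goes in short steps, Python scripts to look and compute and a tool call to move; the robot and the scene stay as the last step left them, time stands still between calls to the robot, and variables do not carry over. Pictures are saved under pics/ and viewed, at most 10 in all, crops included, and the job is handed in when it is done.

Besides the shell and the picture viewer there is one more tool, called after "Request:" by a JSON object that holds its "name" and its "arguments", one argument or row to a line. move_arm: Moves the arm, as the interface text tells. Its arguments: {"type":"object","properties":{"jaw":{"type":"array","items":{"type":"number"}},"dp":{"type":"array","items":{"type":"array","items":{"type":"number"}}},"turn":{"type":"array","items":{"type":"array","items":{"type":"number"}}},"force":{"type":"number"}},"required":["jaw","dp","turn"]}

```bash
mkdir -p pics
cat > h.py <<'E'
import numpy as np,cv2
from rig import observe,cams,ticket
def save(n,f):
    im,d=cams.get_image(n); cv2.imwrite('pics/'+f,im[:,:,::-1]); return im,d
def pts(n,d,T=None):
    c=cams.calibration(n); f=200/np.tan(np.radians(c['vertical_fov'])/2)
    v,u=np.mgrid[0:400,0:640]
    P=np.stack([(u-c['cx'])/f*d,-(v-c['cy'])/f*d,-d,np.ones_like(d)],-1)
    M=np.linalg.inv(c['view']) if T is None else T@np.array(c['tool_from_camera'])
    W=(P@np.array(M).T)[...,:3]; W[d==0]=np.nan; return W
E
python3 - <<'E'
from h import *
s=observe();print(s)
for n in ['top','side']:
    im,d=save(n,n+'1.png'); W=pts(n,d); c=cams.calibration(n); print(n,{k:np.round(v,3) if k!='x' else 0 for k,v in c.items() if not isinstance(v,str)})
    for q in ['pipe','arbor','arbor_peg','slim_peg','vee_block','round_bar','square_tube']:
        r=cams.outline_of(n,q)
        for o in r[:2]:
            m=o['mask'];X=W[m];X=X[~np.isnan(X[:,0])]
            print(q,round(o['p'],2),np.round(np.array(o['box'])*[640,400,640,400]),np.round(np.median(X,0),3),np.round(np.percentile(X,2,axis=0),3),np.round(np.percentile(X,98,axis=0),3))
E
```

```text
{'time_s': 0.0, 'q': array([ 5.97990009e+01,  2.18418966e+01,  7.43862565e+01, -2.17603644e-04,
        8.38579868e+01, -1.23347409e+01]), 'qvel': array([-0.07981411, -0.04872067, -0.05406113, -0.01042923,  0.04305237,
       -0.02304359]), 'joint_efforts': array([-1.69069453e-04, -4.48463917e+01, -2.31277639e+01, -2.57251277e-04,
        4.82506090e-03, -1.85710967e-06]), 'position': array([0.16855156, 0.52316893, 0.19749448]), 'tool_rot': array([[-9.51775249e-01,  3.06795223e-01, -7.53011828e-04],
       [ 3.06795983e-01,  9.51774412e-01, -1.30125860e-03],
       [ 3.17477468e-04, -1.46952673e-03, -9.99998870e-01]]), 'ft_force': array([-1.02058817,  0.45050551, -0.35726832]), 'wrist_torque': array([-0.02472699, -0.00222098, -0.0203709 ]), 'gripper_force': 0.0, 'grip_width': 0.08516310567829323}
top {'vertical_fov': np.float64(43.115), 'cx': np.float64(317.918), 'cy': np.float64(201.477), 'view': array([[ 0.126, -0.992,  0.006, -0.041],
       [ 0.972,  0.124,  0.2  , -0.545],
       [-0.199, -0.019,  0.98 , -1.555],
       [ 0.   ,  0.   ,  0.   ,  1.   ]])}
arbor 0.83 [370. 201.  
[... 976 characters left out ...]
335. 227.  26.  26.] [0.466 0.115 0.036] [ 0.442 -0.011 -0.   ] [0.489 0.124 0.056]
arbor 0.72 [301. 178.  38.  75.] [ 0.574 -0.157  0.041] [ 0.52  -0.245  0.001] [ 0.627 -0.036  0.161]
arbor_peg 0.51 [294. 153.   7.  25.] [ 0.585 -0.192  0.141] [ 0.571 -0.214  0.104] [ 0.602 -0.162  0.165]
slim_peg 0.61 [293. 187.   9.  24.] [0.575 0.094 0.138] [ 0.563 -0.258  0.001] [0.608 0.113 0.164]
vee_block 0.85 [342. 181.  22.  20.] [ 0.44  -0.267  0.023] [ 0.397 -0.392 -0.   ] [ 0.475 -0.243  0.038]
round_bar 0.6 [332. 282.  15.  37.] [0.486 0.363 0.046] [0.472 0.347 0.004] [0.499 0.368 0.079]
square_tube 0.72 [308. 170.  13.  13.] [ 0.547 -0.334  0.028] [ 0.526 -0.36   0.006] [ 0.567 -0.321  0.042]
```

Run:
```python
import cv2,numpy as np
a=cv2.imread('pics/top1.png')[120:300,180:480];b=cv2.imread('pics/side1.png')[110:310,240:420]
cv2.imwrite('pics/c1.png',cv2.resize(np.hstack([cv2.resize(a,None,fx=1.4,fy=1.4,interpolation=2),cv2.resize(b,(227,252),interpolation=2)]),None,fx=1.2,fy=1.2))
```

```text
(no output)
```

View pics/c1.png

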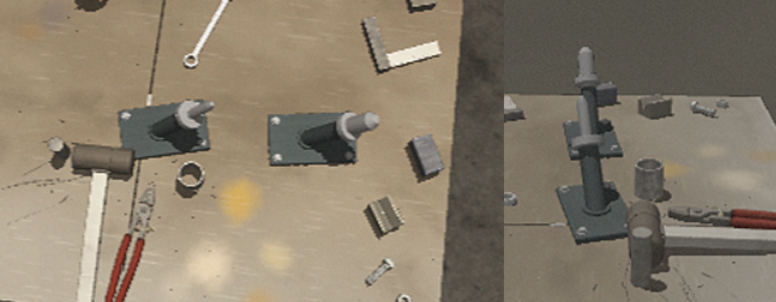

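Run:
```python
from h import *
from scipy.optimize import least_squares
th=np.radians(35)
for n in ['top','side']:
    im,d=cams.get_image(n); W=pts(n,d).reshape(-1,3); W=W[~np.isnan(W[:,0])]
    # bench
    b=W[(abs(W[:,0]-.5)<.25)&(abs(W[:,1])<.35)&(abs(W[:,2])<.008)]; print(n,'bench z',np.median(b[:,2]))
    for nm,c,R in [('thick',(.58,-.19),.0165),('slim',(.57,.09),.0095)]:
        X=W[(np.hypot(W[:,0]-c[0],W[:,1]-c[1])<.05)&(W[:,2]>.137)&(W[:,2]<.154)]
        def axis(p): a=np.array([np.sin(p[2])*np.sin(th),-np.cos(p[2])*np.sin(th),np.cos(th)]); return np.array([p[0],p[1],.145]),a
        def res(p):
            o,a=axis(p); v=X-o; return np.linalg.norm(v-np.outer(v@a,a),axis=1)-R
        r=least_squares(res,[c[0],c[1]-0.0,0],loss='soft_l1',f_scale=.002)
        o,a=axis(r.x); print(nm,len(X),r.x.round(4),'datum',(o-a*.045/np.cos(th)).round(4),'rms',np.std(res(r.x)).round(4), X.max(0).round(3),X.min(0).round(3))
    P=W[(abs(W[:,0]-.466)<.04)&(abs(W[:,1]-.1)<.045)&(W[:,2]>.015)&(W[:,2]<.075)]
    r=least_squares(lambda p:np.hypot(P[:,0]-p[0],P[:,1]-p[1])-.024,[.466,.1],loss='soft_l1',f_scale=.002)
    print('pipe',r.x.round(4),len(P),P.min(0).round(3),P.max(0).round(3))
    # plates yaw
    for c in [(.57,-.13),(.55,.16)]:
        X=W[(abs(W[:,0]-c[0])<.1)&(abs(W[:,1]-c[1])<.12)&(W[:,2]>.006)&(W[:,2]<.014)]
        print('plate',cv2.minAreaRect((X[:,:2]*1000).astype(np.float32)),len(X))
```

```text
top bench z -0.0009111515621481603
thick 57 [ 0.5733 -0.1803  0.377 ] datum [ 0.5617 -0.151   0.1   ] rms 0.0061 [ 0.603 -0.186  0.154] [ 0.571 -0.224  0.137]
slim 29 [0.5658 0.0947 0.8189] datum [0.5428 0.1162 0.1   ] rms 0.0039 [0.586 0.099 0.154] [0.566 0.071 0.137]
pipe [0.4661 0.0976] 106 [0.443 0.074 0.015] [0.49  0.12  0.061]
plate ((570.0848999023438, -130.28668212890625), (237.27438354492188, 193.05345153808594), 88.40636444091797) 892
plate ((553.544921875, 158.91693115234375), (231.37933349609375, 197.07200622558594), 87.8423080444336) 846
side bench z 0.0005201092160083687
thick 69 [ 0.5792 -0.1775  0.5911] datum [ 0.5616 -0.1514  0.1   ] rms 0.0057 [ 0.602 -0.183  0.154] [ 0.571 -0.211  0.137]
slim 63 [0.5764 0.0816 0.2377] datum [0.569  0.1122 0.1   ] rms 0.0015 [0.586 0.099 0.154] [0.566 0.076 0.138]
pipe [0.4663 0.098 ] 396 [0.442 0.072 0.015] [0.489 0.126 0.058]
plate ((573.2921142578125, -121.94512939453125), (100.4415283203125, 174.6234588623047), 9.81799030303955) 382
plate ((522.5205078125, 158.5997314453125), (163.93930053710938, 171.20791625976562), 15.314558029174805) 1134
```

Request:
{"name": "move_arm", "arguments": {
  "jaw": [8.5, 8.5, 8.5, 8.5, 8.5, 8.5, 8.5, 8.5, 8.5, 8.5, 8.5, 8.5],
  "dp": [
    [-1, -1, -0.8],
    [-1.9, -2.1, -0.8],
    [-1.9, -2.1, -0.8],
    [-1.9, -2.1, -0.8],
    [-1.9, -2.1, -0.8],
    [-1.9, -2.1, -0.8],
    [-1.9, -2.1, -0.8],
    [-1.9, -2.1, -0.8],
    [-1.9, -2.1, -0.8],
    [-1.9, -2.1, -0.8],
    [-1.9, -2.1, -0.8],
    [-1.9, -2.1, -0.8]
  ],
  "turn": [
    [0, 0, 0],
    [0, 0, 0],
    [0, 0, 0],
    [0, 0, 0],
    [0, 0, 0],
    [0, 0, 0],
    [0, 0, 0],
    [0, 0, 0],
    [0, 0, 0],
    [0, 0, 0],
    [0, 0, 0],
    [0, 0, 0]
  ]
}}

```text
time_s: 1.9
position: [0.3032, 0.2251, 0.295]
tool_rot: [[-0.952, 0.307, 0.001], [0.307, 0.952, 0.0], [-0.001, 0.0, -1.0]]
ft_force: [0.9, 0.1, -0.5]
grip_width: 0.0846
gripper_force: 0.0
```

Request:
{"name": "move_arm", "arguments": {
  "jaw": [8.5, 8.5, 8.5, 8.5, 8.5, 8.5, 8.5, 8.5, 8.5, 8.5, 8.5, 8.5],
  "dp": [
    [-1.9, -2.1, 0],
    [-1.9, -2.1, 0],
    [-1.9, -2.1, 0],
    [-1.9, -2.1, 0],
    [-1.9, -2.1, 0],
    [-1.9, -2.1, 0],
    [-1.9, -2.1, 0],
    [-1.9, -2.1, 0],
    [-1.9, -2.1, 0],
    [-1.9, -2.1, 0],
    [-1.9, -2.1, 0],
    [-1.9, -2.1, 0]
  ],
  "turn": [
    [0, 0, 0],
    [0, 0, 0],
    [0, 0, 0],
    [0, 0, 0],
    [0, 0, 0],
    [0, 0, 0],
    [0, 0, 0],
    [0, 0, 0],
    [0, 0, 0],
    [0, 0, 0],
    [0, 0, 0],
    [0, 0, 0]
  ]
}}

```text
time_s: 2.9
position: [0.4427, -0.0846, 0.2946]
tool_rot: [[-0.952, 0.307, 0.001], [0.307, 0.952, -0.0], [-0.001, -0.0, -1.0]]
ft_force: [-0.1, -0.0, -0.1]
grip_width: 0.085
gripper_force: 0.0
```

Request:
{"name": "move_arm", "arguments": {
  "jaw": [8.5, 8.5, 8.5, 8.5, 8.5, 8.5, 8.5, 8.5, 8.5, 8.5, 8.5, 8.5],
  "dp": [
    [0, 0, 0],
    [0, 0, 0],
    [0, 0, 0],
    [0, 0, 0],
    [0, 0, 0],
    [0, 0, 0],
    [0, 0, 0],
    [0, 0, 0],
    [0, 0, 0],
    [0, 0, 0],
    [0, 0, 0],
    [0, 0, 0]
  ],
  "turn": [
    [0, 0, 0.11],
    [0, 0, 0.11],
    [0, 0, 0.11],
    [0, 0, 0.11],
    [0, 0, 0.11],
    [0, 0, 0.11],
    [0, 0, 0.11],
    [0, 0, 0.11],
    [0, 0, 0.11],
    [0, 0, 0.11],
    [0, 0, 0.11],
    [0, 0, 0.05]
  ]
}}

```text
time_s: 3.9
position: [0.4423, -0.0832, 0.2946]
tool_rot: [[0.007, 1.0, 0.0], [1.0, -0.007, -0.0], [-0.0, 0.0, -1.0]]
ft_force: [-0.4, -0.4, -0.1]
grip_width: 0.0851
gripper_force: 0.0
```

```bash
cat >> h.py <<'E'
def T():
    s=observe(); M=np.eye(4); M[:3,:3]=s['tool_rot']; M[:3,3]=s['position']; return M
E
python3 - <<'E'
from h import *
s=observe();print(s['time_s'],s['q'],s['ft_force'],s['position'])
t=T(); im,d=save('wrist','w1.png'); np.savez('w1.npz',d=d,t=t)
print(np.round(cams.calibration('wrist')['tool_from_camera'],3))
W=pts('wrist',d,t)
for q in ['arbor_peg','arbor','slim_peg','pipe']:
    for o in cams.outline_of('wrist',q)[:2]:
        X=W[o['mask']];X=X[~np.isnan(X[:,0])]
        print(q,round(o['p'],2),np.round(np.array(o['box'])*[640,400,640,400]),np.round(np.median(X,0),3),np.round(np.percentile(X,2,axis=0),3),np.round(np.percentile(X,98,axis=0),3))
E
```

```text
3.9 [-2.57795382e+01  8.21837992e+00  7.74735051e+01 -1.08084548e-02
  9.42751484e+01 -2.53850942e+01] [-0.41493205 -0.44988531 -0.08566409] [ 0.44232507 -0.08320736  0.29462737]
[[-0.     0.966  0.259  0.064]
 [ 1.     0.    -0.    -0.001]
 [-0.     0.259 -0.966 -0.176]
 [ 0.     0.     0.     1.   ]]
arbor 0.59 [421. 192.  98. 147.] [ 0.568 -0.124  0.011] [ 0.52  -0.204  0.009] [ 0.623 -0.045  0.123]
pipe 0.93 [343.  16.  49.  29.] [0.465 0.077 0.038] [ 0.443  0.072 -0.   ] [0.489 0.103 0.057]
pipe 0.56 [406. 336.  57.  50.] [ 0.562 -0.338  0.04 ] [ 0.527 -0.371  0.004] [ 0.597 -0.315  0.042]
```

View pics/w1.png

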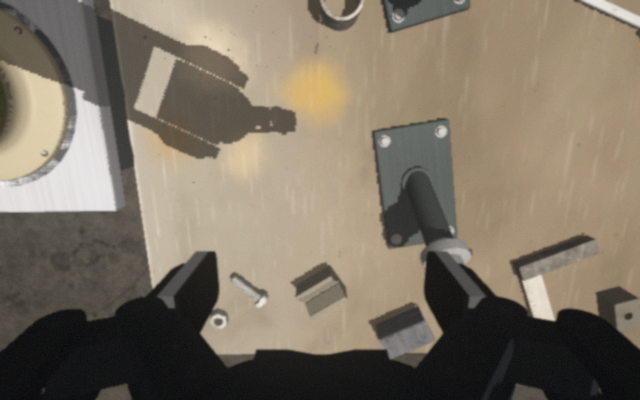

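Request:
{"name": "move_arm", "arguments": {
  "jaw": [8.5, 8.5, 8.5, 8.5, 8.5, 8.5, 8.5],
  "dp": [
    [-2.5, 1.0, 0],
    [-2.5, 1.0, 0],
    [-2.5, 1.0, 0],
    [-2.5, 1.0, 0],
    [-2.5, 1.0, 0],
    [-2.5, 1.0, 0],
    [0, 0, 0]
  ],
  "turn": [
    [0, 0, 0],
    [0, 0, 0],
    [0, 0, 0],
    [0, 0, 0],
    [0, 0, 0],
    [0, 0, 0],
    [0, 0, 0]
  ]
}}

```text
time_s: 4.73
position: [0.5035, -0.2367, 0.2927]
tool_rot: [[0.003, 1.0, -0.001], [1.0, -0.003, 0.0], [0.0, -0.001, -1.0]]
ft_force: [0.3, 0.1, -0.4]
grip_width: 0.0849
gripper_force: 0.0
```

```bash
cat > fit.py <<'E'
from h import *
from scipy.optimize import least_squares
import sys
t=T(); im,d=save('wrist',sys.argv[1]+'.png'); np.savez(sys.argv[1],d=d,t=t)
G=pts('wrist',d,t); W=G.reshape(-1,3); W=W[~np.isnan(W[:,0])]
th=np.radians(35)
X=W[(abs(W[:,0]-.57)<.09)&(abs(W[:,1]+.13)<.11)&(W[:,2]>.006)&(W[:,2]<.016)]
r=cv2.minAreaRect((X[:,:2]*1000).astype(np.float32));print('plate',r,len(X),np.median(X[:,2]))
b=W[(abs(W[:,0]-.5)<.25)&(abs(W[:,1]+.1)<.2)&(abs(W[:,2])<.005)];print('bench',np.median(b[:,2]))
X=W[(np.hypot(W[:,0]-.58,W[:,1]+.19)<.05)&(W[:,2]>.125)&(W[:,2]<.16)]
for yaw in [None,0,.05,.1,.15,.2]:
    def ax(p):
        y=p[2] if yaw is None else yaw
        return np.array([p[0],p[1],.145]),np.array([np.sin(y)*np.sin(th),-np.cos(y)*np.sin(th),np.cos(th)])
    def res(p,X=X):
        o,a=ax(p);v=X-o;return np.linalg.norm(v-np.outer(v@a,a),axis=1)-.0165
    s=least_squares(res,[.58,-.19,0.1],loss='soft_l1',f_scale=.001)
    o,a=ax(s.x);print(yaw,s.x.round(4),s.cost*1e6,'datum',(o-a*.045/np.cos(th)).round(4),len(X))
E
python3 fit.py w2
```

```text
plate ((573.2982177734375, -126.49492645263672), (100.1872329711914, 169.43260192871094), 9.221064567565918) 7587 0.010586541150729323
bench 0.0002576959989927241
None [ 0.5697 -0.1823  0.4322] 5220.7481830278875 datum [ 0.5565 -0.1537  0.1   ] 1301
0 [ 0.571  -0.1815  0.1   ] 5633.747262734773 datum [ 0.571 -0.15   0.1  ] 1301
0.05 [ 0.5704 -0.1818  0.1   ] 5548.592452197083 datum [ 0.5689 -0.1504  0.1   ] 1301
0.1 [ 0.5701 -0.182   0.1   ] 5470.289420507365 datum [ 0.5669 -0.1507  0.1   ] 1301
0.15 [ 0.5699 -0.1821  0.1   ] 5401.134652738943 datum [ 0.5651 -0.151   0.1   ] 1301
0.2 [ 0.5698 -0.1822  0.1   ] 5342.530451816307 datum [ 0.5635 -0.1513  0.1   ] 1301
```

View pics/w2.png

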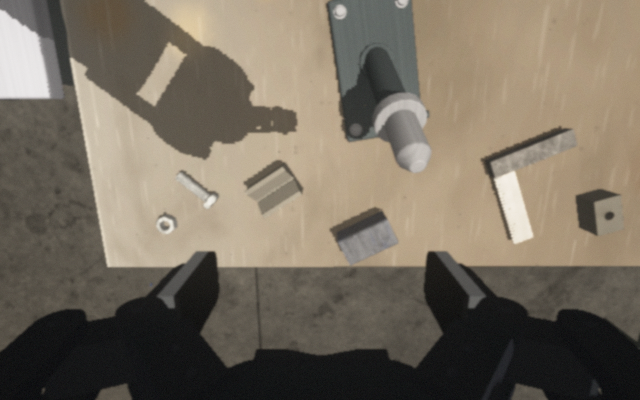

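```bash
cat > fit2.py <<'E'
from h import *
from scipy.optimize import least_squares
th=np.radians(35);y=.161
h=np.array([np.sin(y),-np.cos(y),0]);a=h*np.sin(th)+np.array([0,0,np.cos(th)]);n=np.array([np.cos(y),np.sin(y),0])
ux=np.cross(n,a); ux*=np.sign(ux[2])
z=np.load('w2.npz');D=np.array([.5821,-.1808,.1])
W=pts('wrist',z['d'],z['t']).reshape(-1,3);W=W[~np.isnan(W[:,0])]
v=W-D;s=v@a;e=np.stack([v@ux,v@n],1);R=np.hypot(e[:,0],e[:,1])
k=(s>24)*0==0
for lo,hi in [(.022,.062),(.022,.042),(.042,.062)]:
    m=(s>lo)&(s<hi)&(R<.026)
    for free in [1]:
        r=least_squares(lambda p:np.hypot(e[m,0]-p[0],e[m,1]-p[1])-.0165,[0,0],loss='soft_l1',f_scale=.001)
        print(lo,hi,m.sum(),'offset up,side mm',(r.x*1000).round(2),'rms',np.std(r.fun).round(4))
m=R<.03
for q in np.arange(-.03,.09,.004):
    k=m&(s>q)&(s<q+.004)
    if k.sum()>5: print(round(q*1000),k.sum(),np.percentile(R[k],[50,90]).round(4))
print('s max',np.percentile(s[m],99.5))
c=cams.calibration('wrist');f=200/np.tan(np.radians(c['vertical_fov'])/2)
p=np.linalg.inv(z['t']@c['tool_from_camera'])@np.append(D+a*.078,1);print(c['cx']+f*p[0]/-p[2],c['cy']-f*p[1]/-p[2])
E
python3 fit2.py
```

```text
0.022 0.062 1006 offset up,side mm [ 0.13 -0.1 ] rms 0.0005
0.022 0.042 474 offset up,side mm [ 0.1  -0.13] rms 0.0004
0.042 0.062 532 offset up,side mm [ 0.15 -0.08] rms 0.0005
-30 59 [0.0166 0.017 ]
-26 71 [0.0166 0.0172]
-22 68 [0.0165 0.0171]
-18 53 [0.0166 0.0171]
-14 7 [0.017  0.0175]
-2 14 [0.0268 0.0272]
2 129 [0.0271 0.0277]
6 144 [0.0271 0.0278]
10 386 [0.0256 0.0274]
14 640 [0.0219 0.0259]
18 96 [0.0166 0.0173]
22 91 [0.0165 0.0171]
26 90 [0.0166 0.0172]
30 98 [0.0166 0.0172]
34 96 [0.0165 0.0171]
38 99 [0.0166 0.0172]
42 100 [0.0166 0.0173]
46 107 [0.0166 0.0173]
50 106 [0.0165 0.0171]
54 105 [0.0166 0.0173]
58 114 [0.0166 0.0173]
62 164 [0.0163 0.0171]
66 227 [0.0143 0.0157]
70 168 [0.0117 0.0129]
74 184 [0.0087 0.0103]
78 112 [0.0054 0.0076]
s max 0.0786413672084919
418.06802207128885 167.0037573193557
```

Request:
{"name": "move_arm", "arguments": {
  "jaw": [8.5, 8.5, 8.5, 8.5, 8.5, 8.5, 8.5, 8.5, 8.5, 8.5, 8.5, 8.5],
  "dp": [
    [2.8, -0.3, 0],
    [2.8, -0.3, 0],
    [2.8, -0.3, 0],
    [2.8, -0.3, 0],
    [2.8, -0.3, 0],
    [2.8, -0.3, 0],
    [2.8, -0.3, 0],
    [2.8, -0.3, 0],
    [2.8, -0.3, 0],
    [2.8, -0.3, 0],
    [2.8, -0.3, 0],
    [2.8, -0.3, 0]
  ],
  "turn": [
    [0, 0, 0],
    [0, 0, 0],
    [0, 0, 0],
    [0, 0, 0],
    [0, 0, 0],
    [0, 0, 0],
    [0, 0, 0],
    [0, 0, 0],
    [0, 0, 0],
    [0, 0, 0],
    [0, 0, 0],
    [0, 0, 0]
  ]
}}

```text
time_s: 5.78
position: [0.4659, 0.105, 0.2945]
tool_rot: [[-0.001, 1.0, 0.001], [1.0, 0.001, 0.0], [0.0, 0.001, -1.0]]
ft_force: [-0.1, 1.0, 0.2]
grip_width: 0.0852
gripper_force: 0.0
```

Request:
{"name": "move_arm", "arguments": {
  "jaw": [8.5, 8.5, 8.5, 8.5, 8.5, 8.5],
  "dp": [
    [0, 0, 2.5],
    [0, 0, 2.5],
    [0, 0, 2.5],
    [0, 0, 2.5],
    [0, 0, 0],
    [0, 0, 0]
  ],
  "turn": [
    [0, 0, -0.08],
    [0, 0, -0.08],
    [0, 0, 0],
    [0, 0, 0],
    [0, 0, 0],
    [0, 0, 0]
  ]
}}

```text
time_s: 6.28
position: [0.4664, 0.1035, 0.1944]
tool_rot: [[-0.159, 0.987, -0.001], [0.987, 0.159, 0.0], [0.0, -0.001, -1.0]]
ft_force: [0.1, -0.8, 0.4]
grip_width: 0.085
gripper_force: 0.0
```

```bash
cat > pipe.py <<'E'
from h import *
from scipy.optimize import least_squares
t=T(); im,d=save('wrist','w3.png');W=pts('wrist',d,t).reshape(-1,3);W=W[~np.isnan(W[:,0])]
P=W[(np.hypot(W[:,0]-.466,W[:,1]-.098)<.035)&(W[:,2]>.05)&(W[:,2]<.06)]
r=least_squares(lambda p:(lambda q:np.maximum(np.maximum(q-.024,.019-q),0))(np.hypot(P[:,0]-p[0],P[:,1]-p[1])),[.466,.098])
(c,rad)=cv2.minEnclosingCircle((P[:,:2]*1000).astype(np.float32))
print(r.x.round(4),len(P),c,rad,np.median(P[:,2]))
tgt=np.array([*c,18])/1000; print('dp tool cm',(t[:3,:3].T@(tgt-t[:3,3])*100).round(2),t.round(4))
N=W[(np.hypot(W[:,0]-.466,W[:,1]-.098)<.09)&(np.hypot(W[:,0]-.466,W[:,1]-.098)>.03)&(W[:,2]>.012)]
print('near',len(N),N.min(0) if len(N) else 0,N.max(0) if len(N) else 0)
E
python3 pipe.py
```

```text
[0.4661 0.0961] 676 (466.04669189453125, 95.89888000488281) 24.377099990844727 0.05519858491450996
dp tool cm [-0.75 -0.13 17.64] [[-1.594e-01  9.872e-01 -1.300e-03  4.664e-01]
 [ 9.872e-01  1.594e-01  1.000e-04  1.035e-01]
 [ 3.000e-04 -1.300e-03 -1.000e+00  1.944e-01]
 [ 0.000e+00  0.000e+00  0.000e+00  1.000e+00]]
near 42065 [0.39064733 0.07432161 0.01200605] [0.55594385 0.18047917 0.32616353]
```

Request:
{"name": "move_arm", "arguments": {
  "jaw": [8.5, 8.5, 8.5, 8.5, 8.5, 8.5, 8.5, 8.5, 8.5, 8.5, 8.5, 8.5],
  "dp": [
    [-0.4, -0.1, 0],
    [-0.3, 0, 1.6],
    [0, 0, 2],
    [0, 0, 2],
    [0, 0, 2],
    [0, 0, 2],
    [0, 0, 2],
    [0, 0, 2],
    [0, 0, 2],
    [0, 0, 1],
    [0, 0, 1],
    [0, 0, 0]
  ],
  "turn": [
    [0, 0, 0],
    [0, 0, 0],
    [0, 0, 0],
    [0, 0, 0],
    [0, 0, 0],
    [0, 0, 0],
    [0, 0, 0],
    [0, 0, 0],
    [0, 0, 0],
    [0, 0, 0],
    [0, 0, 0],
    [0, 0, 0]
  ]
}}

```text
time_s: 7.33
position: [0.4675, 0.0957, 0.0178]
tool_rot: [[-0.158, 0.987, -0.0], [0.987, 0.158, -0.0], [0.0, -0.0, -1.0]]
ft_force: [0.3, -0.2, 0.2]
grip_width: 0.0849
gripper_force: 0.0
```

Request:
{"name": "move_arm", "arguments": {
  "jaw": [4.5, 4.5, 4.5, 4.5, 4.5, 4.5, 4.5, 4.5],
  "dp": [
    [0, 0, 0],
    [0, 0, 0],
    [0, 0, 0],
    [0, 0, 0],
    [0, 0, 0],
    [0, 0, 0],
    [0, 0, 0],
    [0, 0, 0]
  ],
  "turn": [
    [0, 0, 0],
    [0, 0, 0],
    [0, 0, 0],
    [0, 0, 0],
    [0, 0, 0],
    [0, 0, 0],
    [0, 0, 0],
    [0, 0, 0]
  ],
  "force": 70
}}

```text
time_s: 8.0
position: [0.4672, 0.0959, 0.0188]
tool_rot: [[-0.159, 0.987, 0.0], [0.987, 0.159, -0.0], [-0.0, 0.0, -1.0]]
ft_force: [-1.1, -1.3, 5.6]
grip_width: 0.0454
gripper_force: 3.3
```

Request:
{"name": "move_arm", "arguments": {
  "jaw": [3, 3, 3, 3],
  "dp": [
    [0, 0, 0],
    [0, 0, 0],
    [0, 0, 0],
    [0, 0, 0]
  ],
  "turn": [
    [0, 0, 0],
    [0, 0, 0],
    [0, 0, 0],
    [0, 0, 0]
  ],
  "force": 70
}}

```text
time_s: 8.33
position: [0.4713, 0.0962, 0.0206]
tool_rot: [[-0.158, 0.987, 0.01], [0.987, 0.158, 0.0], [-0.001, 0.01, -1.0]]
ft_force: [5.0, 3.2, 14.2]
grip_width: 0.03
gripper_force: 7.5
```

Run:
```python
from h import *
t=T();save('wrist','w4.png')
im,d=cams.get_image('side');W=pts('side',d).reshape(-1,3)
cv2.imwrite('pics/s4.png',cv2.resize(im[180:270,280:400,::-1],None,fx=5,fy=5,interpolation=2))
print(observe()['wrist_torque'])
```

```text
[ 0.49631415 -1.06107005 -0.01582102]
```

View pics/w4.png

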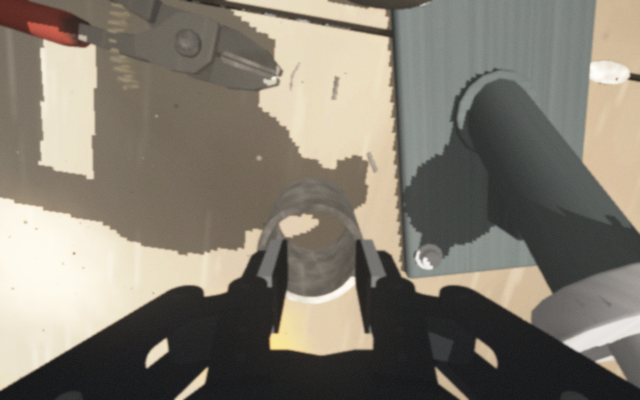

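View pics/s4.png

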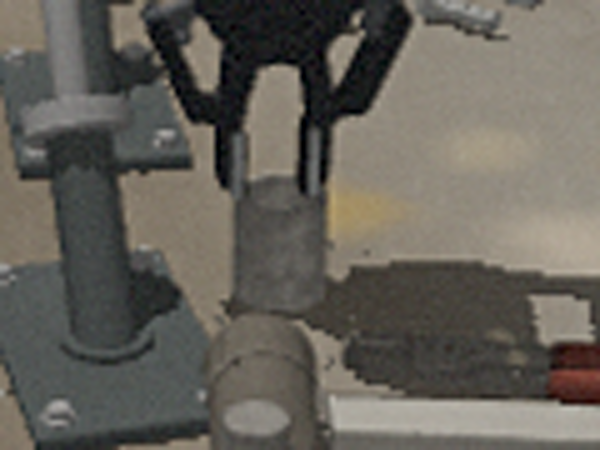

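Run:
```python
from h import *
from scipy.optimize import least_squares
for n in ['side','top','wrist']:
    t=T();im,d=cams.get_image(n);G=pts(n,d,t if n=='wrist' else None)
    o=cams.outline_of(n,'pipe')
    if not o: print(n,'none');continue
    print(n,o[0]['p'],np.array(o[0]['box'])*[640,400,640,400])
    P=G[o[0]['mask']];P=P[~np.isnan(P[:,0])];P=P[(P[:,2]>.006)&(P[:,2]<.075)]
    for lo,hi in [(.005,.03),(.03,.05),(.05,.075)]:
        Q=P[(P[:,2]>lo)&(P[:,2]<hi)]
        if len(Q)<15: continue
        r=least_squares(lambda p:np.hypot(Q[:,0]-p[0],Q[:,1]-p[1])-.024,[.466,.11],loss='soft_l1',f_scale=.001)
        print(lo,r.x.round(4),len(Q),Q.min(0).round(3),Q.max(0).round(3))
s=observe();print(s['time_s'],s['position'],s['grip_width'],s['gripper_force'],s['ft_force'])
```

```text
side 0.7 [336.32  228.96   20.928  25.72 ]
0.005 [0.4663 0.0975] 160 [0.442 0.097 0.006] [0.488 0.124 0.03 ]
0.03 [0.4664 0.0981] 190 [0.443 0.073 0.03 ] [0.489 0.124 0.05 ]
0.05 [0.466  0.0985] 77 [0.443 0.075 0.05 ] [0.489 0.124 0.058]
top none
wrist 0.93 [309.12  240.72  111.872 127.   ]
0.005 [0.464  0.0986] 2041 [0.443 0.075 0.006] [0.487 0.12  0.03 ]
0.03 [0.4633 0.098 ] 2276 [0.443 0.074 0.03 ] [0.487 0.12  0.05 ]
0.05 [0.4651 0.0959] 2339 [0.442 0.071 0.05 ] [0.487 0.12  0.066]
8.7333 [0.4712569  0.09616271 0.02060444] 0.030140038595205306 7.486541049619575 [ 4.98049776  2.5997335  15.28038035]
```

Run:
```python
from h import *
t=T();im,d=cams.get_image('wrist');G=pts('wrist',d,np.eye(4))
for (u,v) in [(272,250),(280,280),(283,320),(370,250),(362,280),(365,320),(320,340),(320,370),(200,300)]:
    print(u,v,im[v,u],(G[v,u]*1000).round(1))
im,d=cams.get_image('side');W=pts('side',d)
R=np.array([W[v,u] for v in range(180,222) for u in range(315,368) if im[v,u].max()<70])
Q=(R-t[:3,3])@t[:3,:3]*1000; Q=Q[(abs(Q)<130).all(1)]
for k in range(-80,30,8):
    q=Q[(Q[:,2]>=k)&(Q[:,2]<k+8)]
    if len(q): print(k,len(q),q.min(0).round(),q.max(0).round())
```

```text
272 250 [113 114 108] [  9.4 -20.1 -49.7]
280 280 [38 34 31] [  3.4 -15.6 -62.8]
283 320 [242 224 166] [-69.7 -25.4  20.3]
370 250 [118 117 114] [  9.3  18.6 -49.5]
362 280 [37 37 32] [  1.8  14.5 -59.9]
365 320 [43 41 38] [ -7.3  14.5 -71.4]
320 340 [228 207 177] [-85.7  -1.5  21.6]
320 370 [39 35 34] [   9.5   -1.  -114.1]
200 300 [42 38 37] [  9.6 -36.  -86.5]
-80 35 [ -2. -32. -80.] [ 14.  36. -72.]
-72 23 [ -7. -26. -72.] [  9.  28. -64.]
-64 24 [ -5. -26. -64.] [ 11.  28. -56.]
-56 23 [ -2. -27. -56.] [ 11.  30. -49.]
-48 18 [ -0. -27. -48.] [ 10.  29. -40.]
-40 16 [-15. -26. -40.] [ 24.  17. -32.]
-32 6 [-16. -21. -31.] [  6.  19. -24.]
-24 1 [-14. -16. -18.] [-14. -16. -18.]
```

Request:
{"name": "move_arm", "arguments": {
  "jaw": [3, 8.5, 8.5, 8.5, 8.5, 8.5, 8.5, 8.5],
  "dp": [
    [0, 0, -0.5],
    [0, 0, -0.5],
    [0.25, -0.1, 0],
    [0, 0, 0],
    [0, 0, 0],
    [0, 0, 0],
    [0, 0, 0],
    [0, 0, 0]
  ],
  "turn": [
    [0, 0, 0],
    [0, 0, 0],
    [0, 0, 0],
    [0, 0, 0],
    [0, 0, 0],
    [0, 0, 0],
    [0, 0, 0],
    [0, 0, 0]
  ]
}}

```text
time_s: 9.5
position: [0.4657, 0.0983, 0.0279]
tool_rot: [[-0.158, 0.987, -0.0], [0.987, 0.158, 0.0], [0.0, -0.0, -1.0]]
ft_force: [-0.6, 0.4, 0.2]
grip_width: 0.0847
gripper_force: 0.0
```

```bash
python3 pipe.py
python3 - <<'E'
from h import *
t=T();im,d=cams.get_image('side');W=pts('side',d)
Q=(W.reshape(-1,3)-t[:3,3])@t[:3,:3]*1000; c=im.reshape(-1,3).max(1)<90
Q=Q[c&(abs(Q[:,0])<20)&(abs(Q[:,1])<65)&(Q[:,2]<-10)&(Q[:,2]>-120)]
for k in range(-100,0,6):
    q=Q[(Q[:,2]>=k)&(Q[:,2]<k+6)]
    if len(q): print(k,len(q),q.min(0).round(),q.max(0).round())
E
```

```text
[0.4657 0.0961] 2929 (465.714111328125, 95.97476959228516) 24.55773162841797 0.05510665163346512
dp tool cm [-0.23 -0.04  0.99] [[-1.583e-01  9.874e-01 -5.000e-04  4.657e-01]
 [ 9.874e-01  1.583e-01  0.000e+00  9.830e-02]
 [ 1.000e-04 -5.000e-04 -1.000e+00  2.790e-02]
 [ 0.000e+00  0.000e+00  0.000e+00  1.000e+00]]
near 47539 [0.38986557 0.0742102  0.01200424] [0.55512219 0.1807521  0.15671954]
-100 60 [ -15.  -64. -100.] [ 17.  63. -94.]
-94 31 [  5. -63. -94.] [ 16.  63. -89.]
-88 26 [ -9. -58. -88.] [ 12.  57. -82.]
-82 21 [ -2. -53. -82.] [ 14.  56. -77.]
-76 22 [ -6. -53. -76.] [ 13.  57. -70.]
-70 27 [ -4. -54. -70.] [ 14.  57. -64.]
-64 21 [-10. -54. -64.] [ 13.  57. -58.]
-58 24 [-12. -54. -58.] [ 15.  55. -52.]
-52 6 [-11. -43. -52.] [ 11.  49. -48.]
-34 6 [  4. -18. -29.] [ 20.  24. -28.]
-28 40 [-19. -21. -28.] [ 20.  24. -22.]
-22 36 [-20. -20. -22.] [ 20.  24. -16.]
-16 24 [-18. -18. -16.] [ 19.  24. -10.]
```

Request:
{"name": "move_arm", "arguments": {
  "jaw": [8.5, 8.5, 8.5, 8.5, 8.5],
  "dp": [
    [0, 0, 1.5],
    [0, 0, 1.5],
    [0, 0, 1],
    [0, 0, 1],
    [0, 0, 0]
  ],
  "turn": [
    [0, 0, 0],
    [0, 0, 0],
    [0, 0, 0],
    [0, 0, 0],
    [0, 0, 0]
  ]
}}

```text
time_s: 10.02
position: [0.4649, 0.0983, -0.0233]
tool_rot: [[-0.158, 0.987, -0.003], [0.987, 0.158, 0.0], [0.001, -0.003, -1.0]]
ft_force: [-0.4, 0.1, 0.1]
grip_width: 0.0852
gripper_force: 0.0
```

Request:
{"name": "move_arm", "arguments": {
  "jaw": [4, 4, 4, 4, 4, 4, 4, 4],
  "dp": [
    [0, 0, 0],
    [0, 0, 0],
    [0, 0, 0],
    [0, 0, 0],
    [0, 0, 0],
    [0, 0, 0],
    [0, 0, 0],
    [0, 0, 0]
  ],
  "turn": [
    [0, 0, 0],
    [0, 0, 0],
    [0, 0, 0],
    [0, 0, 0],
    [0, 0, 0],
    [0, 0, 0],
    [0, 0, 0],
    [0, 0, 0]
  ],
  "force": 70
}}

```text
time_s: 10.68
position: [0.4662, 0.0983, -0.0209]
tool_rot: [[-0.158, 0.987, 0.001], [0.987, 0.158, -0.0], [-0.0, 0.001, -1.0]]
ft_force: [-1.2, 0.2, 6.8]
grip_width: 0.0469
gripper_force: 70.7
```

Request:
{"name": "move_arm", "arguments": {
  "jaw": [4, 4, 4, 4, 4, 4, 4, 4, 4, 4, 4, 4],
  "dp": [
    [0, 0, -0.5],
    [0, 0, -1],
    [0, 0, -2],
    [0, 0, -2.5],
    [0, 0, -2.5],
    [0, 0, -2.5],
    [0, 0, -2.5],
    [0, 0, -2.5],
    [0, 0, -2.5],
    [0, 0, -2.5],
    [0, 0, -1],
    [0, 0, 0]
  ],
  "turn": [
    [0, 0, 0],
    [0, 0, 0],
    [0, 0, 0],
    [0, 0, 0],
    [0, 0, 0],
    [0, 0, 0],
    [0, 0, 0],
    [0, 0, 0],
    [0, 0, 0],
    [0, 0, 0],
    [0, 0, 0],
    [0, 0, 0]
  ]
}}

```text
time_s: 11.68
position: [0.4665, 0.0983, 0.2008]
tool_rot: [[-0.158, 0.987, 0.005], [0.987, 0.158, -0.0], [-0.001, 0.005, -1.0]]
ft_force: [0.7, -0.4, -2.8]
grip_width: 0.0466
gripper_force: 72.5
```

```bash
cat > held.py <<'E'
from h import *
from scipy.optimize import least_squares
s=observe();print(s['time_s'],s['ft_force'],s['wrist_torque'],s['q'].round(1),s['grip_width'])
t=T()
for n in ['wrist','side']:
    im,d=cams.get_image(n);G=pts(n,d,np.eye(4) if n=='wrist' else None)
    o=cams.outline_of(n,'pipe')
    if not o: print(n,'none');continue
    P=G[o[0]['mask']];P=P[~np.isnan(P[:,0])]
    if n!='wrist': P=(P-t[:3,3])@t[:3,:3]
    P=P[(np.hypot(P[:,0],P[:,1])<.035)&(P[:,2]>-.085)&(P[:,2]<.0)]*1000
    m=P
    # outer surface fit with tilt: axis x=p0+p2*z, y=p1+p3*z
    def rr(p): return np.hypot(m[:,0]-p[0]-p[2]*(m[:,2]+45),m[:,1]-p[1]-p[3]*(m[:,2]+45))-24
    r=least_squares(rr,[0,0,0,0],loss='soft_l1',f_scale=.7)
    print(n,o[0]['p'],len(m),r.x.round(3),'z 2/98',np.percentile(m[:,2],[1,3,97,99]).round(1))
E
python3 held.py
```

```text
11.6833 [ 0.73526701 -0.39024672 -2.84135472] [ 0.02444445 -0.02325224 -0.01083177] [ -2.4  14.2  85.3   0.   80.2 -11.5] 0.046574194519922646
wrist 0.86 15516 [ 0.577 -0.605  0.078 -0.002] z 2/98 [-77.1 -76.8 -25.8 -23.4]
side 0.56 479 [-0.603 -0.138 -0.023 -0.014] z 2/98 [-73.4 -73.  -21.7 -20.3]
```

Request:
{"name": "move_arm", "arguments": {
  "jaw": [4, 4, 4, 4, 4, 4, 4, 4, 4],
  "dp": [
    [0, 0, -1],
    [0, 0, -1],
    [0, 0, -1],
    [0, 0, -1],
    [0, 0, -1],
    [0, 0, 0],
    [0, 0, 0],
    [0, 0, 0],
    [0, 0, 0]
  ],
  "turn": [
    [0, 0.06, 0],
    [0, 0.08, 0],
    [0, 0.08, 0],
    [0, 0.08, 0],
    [0, 0.08, 0],
    [0, 0.08, 0],
    [0, 0.08, 0],
    [0, 0.07, 0],
    [0, 0, 0]
  ]
}}

```text
time_s: 12.63
position: [0.4669, 0.0899, 0.2451]
tool_rot: [[-0.124, 0.988, -0.093], [0.808, 0.155, 0.569], [0.576, -0.005, -0.817]]
ft_force: [-0.7, 0.3, -2.8]
grip_width: 0.0467
gripper_force: 72.5
```

```bash
cat > go.py <<'E'
from h import *
from scipy.spatial.transform import Rotation as Ro
import sys
th=np.radians(35);y=.161
hh=np.array([np.sin(y),-np.cos(y),0]);a=hh*np.sin(th)+np.array([0,0,np.cos(th)]);n=np.array([np.cos(y),np.sin(y),0])
D=np.array([.5821,-.1808,.1]);Rt=np.stack([np.cross(n,-a),n,-a],1);p=np.array([-.0002,-.0003,-.021])
s=observe();R=s['tool_rot'];x=s['position']
E=x+R@p-D; ux=np.cross(n,a);ux*=np.sign(ux[2])
print('t',s['time_s'],'low end: s',(E@a*1000).round(2),'up',(E@ux*1000).round(2),'side',(E@n*1000).round(2),'ft along a',(s['ft_force']@a).round(2),'up',(s['ft_force']@ux).round(2),'side',(s['ft_force']@n).round(2),'tq',s['wrist_torque'].round(2),'gw',s['grip_width'])
print('turn tool',Ro.from_matrix(R.T@Rt).as_rotvec().round(4),'q',s['q'].round(1))
if len(sys.argv)>1:
    g=D+a*float(sys.argv[1])/1000-Rt@p; print('dp tool cm',(R.T@(g-x)*100).round(2),g)
E
python3 go.py 115
```

```text
t 12.6333 low end: s -23.97 up 316.95 side -70.61 ft along a -2.51 up -1.25 side -0.65 tq [-0.52 -0.07  0.01] gw 0.04671188498163992
turn tool [-0.0009 -0.0033 -0.007 ] q [-22.3  17.   82.7  29.8  99.2 -31.3]
dp tool cm [-31.61   7.27 -14.01] [ 0.59101291 -0.23380911  0.17711501]
```

Request:
{"name": "move_arm", "arguments": {
  "jaw": [4, 4, 4, 4, 4, 4, 4, 4, 4, 4, 4, 4],
  "dp": [
    [-1.6, 0.6, -2],
    [-2.6, 0.6, -2],
    [-2.6, 0.6, -2],
    [-2.6, 0.6, -2],
    [-2.6, 0.6, -2],
    [-2.6, 0.6, -2],
    [-2.6, 0.6, -2],
    [-2.6, 0.6, 0],
    [-2.6, 0.6, 0],
    [-2.6, 0.6, 0],
    [-2.6, 0.6, 0],
    [-2.6, 0.6, 0]
  ],
  "turn": [
    [0, 0, 0],
    [0, 0, 0],
    [0, 0, 0],
    [0, 0, 0],
    [0, 0, 0],
    [0, 0, 0],
    [0, 0, 0],
    [0, 0, 0],
    [0, 0, 0],
    [0, 0, 0],
    [0, 0, 0],
    [0, 0, 0]
  ]
}}

```text
time_s: 13.63
position: [0.5906, -0.2213, 0.1876]
tool_rot: [[-0.129, 0.987, -0.092], [0.81, 0.158, 0.564], [0.572, -0.002, -0.821]]
ft_force: [0.2, 0.1, -3.2]
grip_width: 0.0464
gripper_force: 73.2
```

```bash
python3 go.py 110
```

```text
t 13.6333 low end: s 116.44 up 16.19 side 1.6 ft along a -2.63 up -1.76 side 0.26 tq [-0.51 -0.07 -0.05] gw 0.04636495663918414
turn tool [-0.0004  0.0024 -0.0026] q [-41.3  42.9  46.2  24.1 117.  -44.3]
dp tool cm [-1.61 -0.15  0.65] [ 0.59055317 -0.23097832  0.17301925]
```

Request:
{"name": "move_arm", "arguments": {
  "jaw": [4, 4, 4, 4],
  "dp": [
    [-0.8, -0.1, 0],
    [-0.8, 0, 0],
    [0, 0, 0.5],
    [0, 0, 0]
  ],
  "turn": [
    [0, 0, 0],
    [0, 0, 0],
    [0, 0, 0],
    [0, 0, 0]
  ]
}}

```text
time_s: 13.97
position: [0.5905, -0.23, 0.1755]
tool_rot: [[-0.13, 0.987, -0.092], [0.809, 0.159, 0.566], [0.573, -0.001, -0.82]]
ft_force: [-0.7, 0.6, -3.2]
grip_width: 0.0465
gripper_force: 73.1
```

```bash
python3 go.py 110; python3 held.py
python3 - <<'E'
from h import *
im,d=cams.get_image('side');c=cams.calibration('side')
a=cv2.resize(im[110:190,260:340,::-1],None,fx=5,fy=5,interpolation=2)
w,_=cams.get_image('wrist'); w=w[:,:,::-1][:,160:520]
cv2.imwrite('pics/c5.png',np.hstack([a,w]))
E
```

```text
t 13.9667 low end: s 111.52 up 2.25 side 0.06 ft along a -3.05 up -1.28 side -0.56 tq [-0.49 -0.04 -0.02] gw 0.04654132986682012
turn tool [ 0.0001  0.0007 -0.0015] q [-41.8  43.9  46.2  23.7 116.4 -45.3]
dp tool cm [-0.22 -0.01  0.15] [ 0.59055317 -0.23097832  0.17301925]
13.9667 [-0.66092908  0.60343977 -3.23587665] [-0.48561873 -0.0417703  -0.02468577] [-41.8  43.9  46.2  23.7 116.4 -45.3] 0.04654132986682012
wrist none
side 0.71 318 [0.753 0.304 0.027 0.004] z 2/98 [-77.1 -75.  -22.3 -21.3]
```

View pics/c5.png

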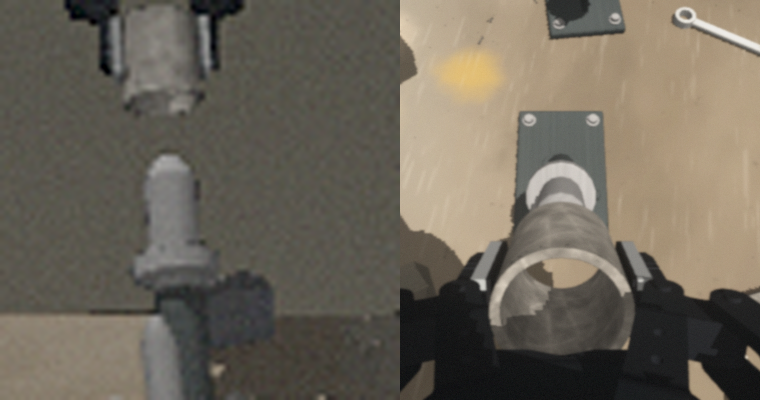

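Request:
{"name": "move_arm", "arguments": {
  "jaw": [4, 4, 4, 4, 4, 4],
  "dp": [
    [-0.2, 0, 0],
    [0, 0, 0.8],
    [0, 0, 0.8],
    [0, 0, 0.8],
    [0, 0, 0.6],
    [0, 0, 0]
  ],
  "turn": [
    [0, 0, 0],
    [0, 0, 0],
    [0, 0, 0],
    [0, 0, 0],
    [0, 0, 0],
    [0, 0, 0]
  ]
}}

```text
time_s: 14.77
position: [0.5877, -0.2146, 0.1488]
tool_rot: [[-0.129, 0.987, -0.093], [0.808, 0.159, 0.567], [0.575, -0.002, -0.818]]
ft_force: [0.8, -0.1, -1.8]
grip_width: 0.0466
gripper_force: 73.1
```

```bash
python3 go.py 70
```

```text
t 14.7667 low end: s 80.6 up -0.28 side -0.18 ft along a -1.3 up -1.24 side 0.72 tq [-0.5  -0.09 -0.09] gw 0.04661310145261252
turn tool [-0.0007 -0.0013 -0.002 ] q [-41.   43.8  50.9  23.3 112.  -46.5]
dp tool cm [0.02 0.02 1.06] [ 0.58687528 -0.20833197  0.14025317]
```

Request:
{"name": "move_arm", "arguments": {
  "jaw": [4, 4, 4, 4, 4, 4],
  "dp": [
    [0, 0, 0.3],
    [0, 0, 0.3],
    [0, 0, 0.3],
    [0, 0, 0.3],
    [0, 0, 0.3],
    [0, 0, 0]
  ],
  "turn": [
    [0, 0, 0],
    [0, 0, 0],
    [0, 0, 0],
    [0, 0, 0],
    [0, 0, 0],
    [0, 0, 0]
  ]
}}

```text
time_s: 15.27
position: [0.5866, -0.207, 0.1373]
tool_rot: [[-0.13, 0.987, -0.091], [0.809, 0.158, 0.566], [0.573, -0.001, -0.819]]
ft_force: [0.5, 0.1, -2.4]
grip_width: 0.047
gripper_force: 73.1
```

```bash
python3 go.py 56
```

```text
t 15.2667 low end: s 66.78 up -0.54 side -0.05 ft along a -1.96 up -1.4 side 0.48 tq [-0.46 -0.07 -0.02] gw 0.04696215723523203
turn tool [ 0.0006  0.0002 -0.0018] q [-40.6  43.7  53.   23.2 109.9 -47. ]
dp tool cm [0.05 0.   1.08] [ 0.58558802 -0.20040575  0.12878504]
```

Peg is in the bore without contact. Next, engage the shoe.

Request:
{"name": "move_arm", "arguments": {
  "jaw": [4, 4, 4, 4, 4, 4],
  "dp": [
    [0, 0, 0.3],
    [0, 0, 0.3],
    [0, 0, 0.3],
    [0, 0, 0.3],
    [0, 0, 0.2],
    [0, 0, 0]
  ],
  "turn": [
    [0, 0, 0],
    [0, 0, 0],
    [0, 0, 0],
    [0, 0, 0],
    [0, 0, 0],
    [0, 0, 0]
  ]
}}

```text
time_s: 15.77
position: [0.5853, -0.199, 0.126]
tool_rot: [[-0.13, 0.987, -0.091], [0.809, 0.159, 0.566], [0.574, -0.0, -0.819]]
ft_force: [-1.9, 1.7, -2.7]
grip_width: 0.0466
gripper_force: 73.2
```

```bash
python3 go.py 45
```

```text
t 15.7667 low end: s 52.91 up -0.37 side -0.03 ft along a -3.31 up 0.1 side -1.59 tq [-0.28  0.04  0.01] gw 0.04664828810165887
turn tool [ 0.0005  0.0001 -0.0016] q [-40.2  43.6  55.   23.1 107.9 -47.4]
dp tool cm [0.04 0.   0.79] [ 0.58457659 -0.194178    0.11977436]
```

Request:
{"name": "move_arm", "arguments": {
  "jaw": [4, 4, 4, 4, 4, 4],
  "dp": [
    [0, 0, 0.2],
    [0, 0, 0.2],
    [0, 0, 0.2],
    [0, 0, 0.2],
    [0, 0, 0.2],
    [0, 0, 0]
  ],
  "turn": [
    [0, 0, 0],
    [0, 0, 0],
    [0, 0, 0],
    [0, 0, 0],
    [0, 0, 0],
    [0, 0, 0]
  ]
}}

```text
time_s: 16.27
position: [0.5845, -0.1934, 0.118]
tool_rot: [[-0.13, 0.987, -0.091], [0.809, 0.159, 0.566], [0.573, -0.0, -0.819]]
ft_force: [-2.3, 2.8, -0.0]
grip_width: 0.0462
gripper_force: 73.3
```

```bash
python3 go.py 35
```

```text
t 16.2667 low end: s 43.05 up -0.39 side 0.01 ft along a -1.82 up 2.53 side -1.85 tq [0.09 0.21 0.15] gw 0.046247709025387176
turn tool [ 0.0007  0.0003 -0.0016] q [-39.9  43.7  56.4  23.1 106.5 -47.7]
dp tool cm [ 0.04 -0.    0.8 ] [ 0.58365712 -0.18851642  0.11158284]
```

Request:
{"name": "move_arm", "arguments": {
  "jaw": [4, 4, 4, 4, 4, 4],
  "dp": [
    [0, 0, 0.2],
    [0, 0, 0.2],
    [0, 0, 0.2],
    [0, 0, 0.2],
    [0, 0, 0.1],
    [0, 0, 0]
  ],
  "turn": [
    [0, 0, 0],
    [0, 0, 0],
    [0, 0, 0],
    [0, 0, 0],
    [0, 0, 0],
    [0, 0, 0]
  ]
}}

```text
time_s: 16.77
position: [0.5838, -0.1899, 0.1123]
tool_rot: [[-0.13, 0.987, -0.089], [0.811, 0.158, 0.564], [0.571, 0.001, -0.821]]
ft_force: [-3.9, -3.4, 10.1]
grip_width: 0.0462
gripper_force: 74.4
```

```bash
python3 go.py 30
```

```text
t 16.7667 low end: s 36.36 up -0.63 side -0.11 ft along a 9.86 up 3.52 side -4.37 tq [0.25 0.68 0.52] gw 0.046151104285767526
turn tool [ 0.0027  0.0034 -0.0012] q [-39.7  43.6  57.4  23.  105.3 -47.9]
dp tool cm [0.07 0.   0.64] [ 0.58319738 -0.18568562  0.10748708]
```

Request:
{"name": "move_arm", "arguments": {
  "jaw": [4, 4, 4, 4, 4, 4],
  "dp": [
    [0, 0, 0.2],
    [0, 0, 0.2],
    [0, 0, 0.2],
    [0, 0, 0.2],
    [0, 0, 0],
    [0, 0, 0]
  ],
  "turn": [
    [0, 0, 0],
    [0, 0, 0],
    [0, 0, 0],
    [0, 0, 0],
    [0, 0, 0],
    [0, 0, 0]
  ]
}}

```text
time_s: 17.27
position: [0.5831, -0.1852, 0.1058]
tool_rot: [[-0.13, 0.987, -0.089], [0.811, 0.158, 0.564], [0.571, 0.002, -0.821]]
ft_force: [-3.6, -3.6, 10.6]
grip_width: 0.0468
gripper_force: 74.3
```

```bash
python3 go.py 16
```

```text
t 17.2667 low end: s 28.34 up -0.55 side -0.07 ft along a 10.36 up 3.62 side -4.14 tq [0.32 0.72 0.5 ] gw 0.04683887759001898
turn tool [ 0.0026  0.0031 -0.0011] q [-39.5  43.6  58.5  23.  104.2 -48.1]
dp tool cm [ 0.07 -0.    1.23] [ 0.58191012 -0.1777594   0.09601896]
```

Steady drag about 10.4 N at the sensor. Continuing.

Request:
{"name": "move_arm", "arguments": {
  "jaw": [4, 4, 4, 4, 4, 4],
  "dp": [
    [0, 0, 0.2],
    [0, 0, 0.2],
    [0, 0, 0.2],
    [0, 0, 0.1],
    [0, 0, 0],
    [0, 0, 0]
  ],
  "turn": [
    [0, 0, 0],
    [0, 0, 0],
    [0, 0, 0],
    [0, 0, 0],
    [0, 0, 0],
    [0, 0, 0]
  ]
}}

```text
time_s: 17.77
position: [0.5824, -0.1814, 0.1002]
tool_rot: [[-0.13, 0.987, -0.089], [0.811, 0.158, 0.564], [0.571, 0.002, -0.821]]
ft_force: [-4.9, -4.3, 12.4]
grip_width: 0.0465
gripper_force: 74.6
```

Request:
{"name": "move_arm", "arguments": {
  "jaw": [4, 4, 4, 4],
  "dp": [
    [0, 0, 0.1],
    [0, 0, 0.1],
    [0, 0, 0],
    [0, 0, 0]
  ],
  "turn": [
    [0, 0, 0],
    [0, 0, 0],
    [0, 0, 0],
    [0, 0, 0]
  ]
}}

```text
time_s: 18.1
position: [0.5823, -0.1803, 0.0987]
tool_rot: [[-0.131, 0.987, -0.089], [0.811, 0.158, 0.564], [0.571, 0.002, -0.821]]
ft_force: [-5.5, -4.5, 13.3]
grip_width: 0.0467
gripper_force: 74.6
```

```bash
python3 go.py 16
```

```text
t 18.1 low end: s 19.68 up -0.54 side -0.09 ft along a 12.99 up 4.7 side -6.17 tq [0.34 0.85 0.62] gw 0.04669192232299021
turn tool [ 0.0027  0.0034 -0.001 ] q [-39.2  43.7  59.6  23.  103.  -48.4]
dp tool cm [0.06 0.   0.37] [ 0.58191012 -0.1777594   0.09601896]
```

Request:
{"name": "move_arm", "arguments": {
  "jaw": [4, 4, 4, 4],
  "dp": [
    [0, -0.1, 0.1],
    [0, 0, 0.1],
    [0, 0, 0],
    [0, 0, 0]
  ],
  "turn": [
    [0, 0, 0],
    [0, 0, 0],
    [0, 0, 0],
    [0, 0, 0]
  ]
}}

```text
time_s: 18.43
position: [0.582, -0.1794, 0.0972]
tool_rot: [[-0.132, 0.988, -0.087], [0.811, 0.157, 0.563], [0.57, 0.004, -0.822]]
ft_force: [-1.3, -4.3, 12.7]
grip_width: 0.0466
gripper_force: 74.6
```

```bash
python3 go.py
```

```text
t 18.4333 low end: s 17.94 up -0.59 side -0.24 ft along a 12.73 up 3.94 side -2.0 tq [0.38 0.27 0.16] gw 0.046599629284831016
turn tool [ 0.0049  0.0044 -0.0001] q [-39.2  43.7  59.9  23.  102.6 -48.5]
```

Request:
{"name": "move_arm", "arguments": {
  "jaw": [4, 4, 4, 4],
  "dp": [
    [0, 0, 0.1],
    [0, 0, 0.1],
    [0, 0, 0],
    [0, 0, 0]
  ],
  "turn": [
    [0, 0, 0],
    [0, 0, 0],
    [0, 0, 0],
    [0, 0, 0]
  ]
}}

```text
time_s: 18.77
position: [0.5819, -0.1782, 0.0956]
tool_rot: [[-0.132, 0.988, -0.087], [0.811, 0.157, 0.563], [0.57, 0.004, -0.822]]
ft_force: [0.2, -4.0, 13.1]
grip_width: 0.047
gripper_force: 74.6
```

```bash
python3 go.py
```

```text
t 18.7667 low end: s 15.89 up -0.57 side -0.21 ft along a 13.03 up 4.31 side -0.43 tq [0.35 0.15 0.13] gw 0.0469909585345673
turn tool [ 0.0049  0.0043 -0.0001] q [-39.1  43.7  60.2  23.1 102.3 -48.6]
```

Request:
{"name": "move_arm", "arguments": {
  "jaw": [4, 4, 4],
  "dp": [
    [0, 0, 0.1],
    [0, 0, 0],
    [0, 0, 0]
  ],
  "turn": [
    [0, 0, 0],
    [0, 0, 0],
    [0, 0, 0]
  ]
}}

```text
time_s: 19.02
position: [0.5818, -0.1777, 0.0947]
tool_rot: [[-0.132, 0.988, -0.087], [0.811, 0.157, 0.563], [0.57, 0.004, -0.822]]
ft_force: [-0.2, -3.7, 12.7]
grip_width: 0.0469
gripper_force: 74.6
```

```bash
python3 go.py
```

```text
t 19.0167 low end: s 14.87 up -0.57 side -0.21 ft along a 12.51 up 4.31 side -0.84 tq [0.39 0.26 0.08] gw 0.04687014639558246
turn tool [ 0.0048  0.0043 -0.0001] q [-39.1  43.7  60.3  23.1 102.2 -48.6]
```

Request:
{"name": "move_arm", "arguments": {
  "jaw": [4, 4, 4],
  "dp": [
    [0, 0, 0.1],
    [0, 0, 0],
    [0, 0, 0]
  ],
  "turn": [
    [0, 0, 0],
    [0, 0, 0],
    [0, 0, 0]
  ]
}}

```text
time_s: 19.27
position: [0.5817, -0.1771, 0.0939]
tool_rot: [[-0.132, 0.988, -0.087], [0.811, 0.157, 0.564], [0.57, 0.004, -0.822]]
ft_force: [0.1, -4.2, 14.6]
grip_width: 0.0469
gripper_force: 74.6
```

```bash
python3 go.py
```

```text
t 19.2667 low end: s 13.88 up -0.56 side -0.21 ft along a 14.31 up 4.94 side -0.58 tq [0.35 0.21 0.12] gw 0.04694336810517491
turn tool [ 0.0049  0.0042 -0.0001] q [-39.   43.7  60.4  23.1 102.  -48.6]
```

Request:
{"name": "move_arm", "arguments": {
  "jaw": [4, 4, 4],
  "dp": [
    [0, 0, 0.1],
    [0, 0, 0],
    [0, 0, 0]
  ],
  "turn": [
    [0, 0, 0],
    [0, 0, 0],
    [0, 0, 0]
  ]
}}

```text
time_s: 19.52
position: [0.5817, -0.1767, 0.0933]
tool_rot: [[-0.132, 0.988, -0.086], [0.811, 0.157, 0.563], [0.57, 0.004, -0.822]]
ft_force: [-0.1, -6.1, 13.4]
grip_width: 0.0466
gripper_force: 74.9
```

```bash
python3 go.py
```

```text
t 19.5167 low end: s 13.16 up -0.6 side -0.19 ft along a 14.43 up 2.77 side -1.07 tq [0.41 0.31 0.23] gw 0.046581736484077756
turn tool [ 0.005   0.0046 -0.    ] q [-39.   43.7  60.5  23.1 101.9 -48.6]
```

Request:
{"name": "move_arm", "arguments": {
  "jaw": [4, 4, 4],
  "dp": [
    [0, 0, 0.1],
    [0, 0, 0],
    [0, 0, 0]
  ],
  "turn": [
    [0, 0, 0],
    [0, 0, 0],
    [0, 0, 0]
  ]
}}

```text
time_s: 19.77
position: [0.5817, -0.1767, 0.0933]
tool_rot: [[-0.132, 0.988, -0.085], [0.812, 0.157, 0.562], [0.569, 0.005, -0.822]]
ft_force: [-1.4, -7.5, 19.8]
grip_width: 0.0466
gripper_force: 75.3
```

```bash
python3 go.py; python3 held.py
```

```text
t 19.7667 low end: s 13.14 up -0.61 side -0.13 ft along a 20.36 up 5.45 side -2.59 tq [0.59 0.56 0.34] gw 0.046628157572017236
turn tool [0.006  0.0058 0.0003] q [-39.   43.7  60.6  23.1 101.8 -48.7]
19.7667 [-1.40034557 -7.53242581 19.80390653] [0.58996697 0.55746403 0.33977335] [-39.   43.7  60.6  23.1 101.8 -48.7] 0.046628157572017236
wrist 0.67 10762 [-1.464 -0.479  0.007 -0.   ] z 2/98 [-78.  -77.7 -28.8 -24.5]
side 0.77 273 [-0.434 -0.053  0.033 -0.002] z 2/98 [-76.2 -74.7 -24.1 -20.4]
```

Request:
{"name": "move_arm", "arguments": {
  "jaw": [4, 4, 4],
  "dp": [
    [0, 0, 0.1],
    [0, 0, 0],
    [0, 0, 0]
  ],
  "turn": [
    [0, 0, 0],
    [0, 0, 0],
    [0, 0, 0]
  ]
}}

```text
time_s: 20.22
position: [0.5818, -0.1767, 0.0931]
tool_rot: [[-0.132, 0.988, -0.084], [0.812, 0.157, 0.562], [0.568, 0.006, -0.823]]
ft_force: [-1.6, -10.2, 23.4]
grip_width: 0.0465
gripper_force: 75.8
```

```bash
python3 go.py
```

```text
t 20.2167 low end: s 13.05 up -0.66 side -0.13 ft along a 24.74 up 5.38 side -3.2 tq [0.65 0.85 0.39] gw 0.04649182309122364
turn tool [0.0068 0.0069 0.0005] q [-39.   43.6  60.7  23.  101.7 -48.7]
```

Request:
{"name": "move_arm", "arguments": {
  "jaw": [4, 4, 4],
  "dp": [
    [0, 0, -0.15],
    [0, 0, -0.1],
    [0, 0, 0]
  ],
  "turn": [
    [0, 0, 0],
    [0, 0, 0],
    [0, 0, 0]
  ]
}}

```text
time_s: 20.47
position: [0.5816, -0.1767, 0.0933]
tool_rot: [[-0.131, 0.988, -0.087], [0.811, 0.158, 0.564], [0.57, 0.004, -0.821]]
ft_force: [-0.0, -3.9, 11.6]
grip_width: 0.0469
gripper_force: 74.4
```

```bash
python3 go.py
```

```text
t 20.4667 low end: s 13.16 up -0.56 side -0.2 ft along a 11.74 up 3.53 side -0.65 tq [0.36 0.26 0.13] gw 0.04689066932880203
turn tool [ 0.0046  0.0038 -0.0002] q [-39.   43.7  60.5  23.1 102.  -48.6]
```

Request:
{"name": "move_arm", "arguments": {
  "jaw": [4.8, 5.2, 5.8, 6.8, 8, 8.5, 8.5, 8.5],
  "dp": [
    [0, 0, 0],
    [0, 0, 0],
    [0, 0, 0],
    [0, 0, 0],
    [0, 0, 0],
    [0, 0, 0],
    [0, 0, 0],
    [0, 0, 0]
  ],
  "turn": [
    [0, 0, 0],
    [0, 0, 0],
    [0, 0, 0],
    [0, 0, 0],
    [0, 0, 0],
    [0, 0, 0],
    [0, 0, 0],
    [0, 0, 0]
  ]
}}

```text
time_s: 21.13
position: [0.5807, -0.1755, 0.0914]
tool_rot: [[-0.13, 0.987, -0.091], [0.809, 0.158, 0.566], [0.573, -0.0, -0.82]]
ft_force: [0.4, -0.9, -0.0]
grip_width: 0.0849
gripper_force: 0.0
```

```bash
python3 go.py
cat > gap.py <<'E'
from h import *
from go import a,D,n,ux
for c in ['wrist','side']:
    t=T();im,d=cams.get_image(c);W=pts(c,d,t if c=='wrist' else None).reshape(-1,3);W=W[~np.isnan(W[:,0])]
    v=W-D;s=v@a*1000;R=np.hypot(v@ux,v@n)*1000
    print(c,[(q,int(k.sum()),np.percentile(R[k],[50,90]).round(1).tolist()) for q in range(-6,84,3) for k in [(R<30)&(s>=q)&(s<q+3)] if k.sum()>3])
E
python3 gap.py
```

```text
t 21.1333 low end: s 10.8 up -0.69 side -0.9 ft along a 0.54 up -0.84 side 0.25 tq [-0.27 -0.04 -0.03] gw 0.08489584260945232
turn tool [ 0.001   0.0008 -0.0017] q [-39.   43.9  60.7  23.  101.9 -48.6]
t 21.1333 low end: s 10.8 up -0.69 side -0.9 ft along a 0.54 up -0.84 side 0.25 tq [-0.27 -0.04 -0.03] gw 0.08489584260945232
turn tool [ 0.001   0.0008 -0.0017] q [-39.   43.9  60.7  23.  101.9 -48.6]
wrist [(0, 48, [27.1, 27.4]), (3, 103, [27.2, 27.5]), (6, 137, [27.2, 27.6]), (9, 210, [27.3, 28.6]), (12, 1473, [25.2, 26.9]), (15, 268, [22.9, 25.6]), (18, 156, [22.3, 23.0]), (21, 163, [22.3, 23.0]), (24, 181, [22.3, 23.1]), (27, 177, [22.2, 22.9]), (30, 208, [22.2, 23.0]), (33, 218, [22.3, 23.0]), (36, 267, [22.3, 23.0]), (39, 256, [22.2, 23.0]), (42, 310, [22.2, 23.1]), (45, 360, [22.2, 22.9]), (48, 413, [22.2, 22.9]), (51, 497, [22.1, 22.8]), (54, 780, [22.1, 22.8]), (57, 1070, [22.2, 22.9]), (60, 965, [22.0, 22.7]), (63, 1499, [20.0, 22.5]), (66, 3159, [20.5, 22.9]), (69, 2964, [20.2, 22.8]), (72, 1026, [10.6, 11.8]), (75, 1458, [7.9, 9.6]), (78, 1143, [5.0, 7.4])]
side [(-6, 10, [17.2, 20.5]), (-3, 29, [21.2, 28.3]), (0, 25, [25.6, 28.9]), (3, 16, [27.0, 28.2]), (6, 17, [27.7, 29.1]), (9, 12, [27.4, 28.9]), (12, 7, [26.4, 27.7]), (15, 12, [23.1, 26.1]), (18, 17, [23.4, 25.6]), (21, 14, [23.8, 25.2]), (24, 17, [23.5, 26.3]), (27, 11, [23.5, 25.6]), (30, 20, [22.9, 26.2]), (33, 10, [23.0, 24.9]), (36, 16, [23.4, 24.8]), (39, 18, [23.0, 25.8]), (42, 17, [24.1, 26.7]), (45, 13, [23.5, 26.9]), (48, 10, [23.6, 25.3]), (51, 15, [22.8, 26.2]), (54, 15, [23.3, 26.0]), (57, 16, [23.0, 25.0]), (60, 14, [23.7, 26.0]), (63, 14, [24.0, 24.7]), (66, 15, [23.2, 24.8])]
```

Request:
{"name": "move_arm", "arguments": {
  "jaw": [8.5, 8.5, 8.5, 8.5, 8.5, 8.5, 8.5, 8.5, 8.5],
  "dp": [
    [0.05, 0.05, -0.5],
    [0, 0, -1],
    [0, 0, -2],
    [0, 0, -2],
    [0, 0, -2],
    [0, 0, -2],
    [0, 0, -2],
    [0, 0, 0],
    [0, 0, 0]
  ],
  "turn": [
    [0, 0, 0],
    [0, 0, 0],
    [0, 0, 0],
    [0, 0, 0],
    [0, 0, 0],
    [0, 0, 0],
    [0, 0, 0],
    [0, 0, 0],
    [0, 0, 0]
  ]
}}

```text
time_s: 21.98
position: [0.5916, -0.2407, 0.1864]
tool_rot: [[-0.13, 0.988, -0.089], [0.81, 0.158, 0.565], [0.572, 0.001, -0.821]]
ft_force: [0.2, -0.3, -0.8]
grip_width: 0.0849
gripper_force: 0.0
```

Run:
```python
from h import *
from go import a,D,n,ux
t=T();im,d=save('wrist','w6.png');W=pts('wrist',d,t).reshape(-1,3);W=W[~np.isnan(W[:,0])]
v=W-D;s=v@a*1000;x=v@ux*1000;y=v@n*1000
R=np.hypot(x+1.5,y)
for lo,hi,s0,s1 in [(24.8,26,8,20),(25.2,27,8,20),(19.8,22.5,60,78)]:
    k=(R>lo)&(R<hi)&(s>s0)&(s<s1);print(lo,hi,k.sum(),np.histogram(s[k],np.arange(s0,s1+.5,1)))
k=(np.hypot(x,y)>24.7)&(np.hypot(x,y)<26.5)&(s>8)&(s<20);print(np.median(s[k]))
```

```text
t 21.9833 low end: s 126.58 up -0.31 side -0.56 ft along a -0.43 up -0.74 side 0.11 tq [-0.24 -0.03 -0.01] gw 0.08490329630550965
turn tool [ 0.0025  0.0024 -0.0016] q [-42.4  44.2  43.7  23.9 118.5 -44.9]
24.8 26 153 (array([ 0,  0,  0,  0,  4, 42, 81, 25,  1,  0,  0,  0]), array([ 8.,  9., 10., 11., 12., 13., 14., 15., 16., 17., 18., 19., 20.]))
25.2 27 237 (array([  0,   1,   2,   3,  13,  71, 119,  27,   1,   0,   0,   0]), array([ 8.,  9., 10., 11., 12., 13., 14., 15., 16., 17., 18., 19., 20.]))
19.8 22.5 993 (array([ 38,  36,  42,  34,  44,  35,  38,  60, 266, 329,  68,   3,   0,
         0,   0,   0,   0,   0]), array([60., 61., 62., 63., 64., 65., 66., 67., 68., 69., 70., 71., 72.,
       73., 74., 75., 76., 77., 78.]))
14.213579148405893
```

View pics/w6.png

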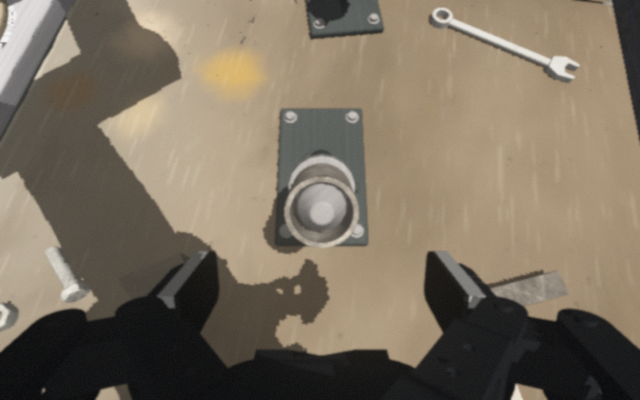

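```bash
python3 -c "
from rig import ticket
print(ticket.close_job())"
```

```text
the job is handed in; nothing more can be done
None
```

The pipe is on the thicker peg, pressed against the clamp collar and let go. After release its depth-measured position matched contact with the collar to within about half a millimetre. The arm finished clear, and the job was handed in at about 22 s.

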